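Build the drying tower on the stand

TASK

The cracked mussel shell is in the way on the drying stand: lay it in the blue kidney dish. Then stack all the drying trays that are there on the stand, in any order, each with its corner pins fully down in the sockets below, and put the cover with the round knob on top in the same way. Last, stand the brass plumb bob upright on the middle of the cover's knob to weigh the tower down, and leave the other things on the table where they are.

Things in the scene. Friction and masses are not known exactly. Their poses are not given: they have to be found in the camera images.
- stand_top (a point): fixed aluminium stand: board 120 mm (x) by 84 (y) on a narrow column, with four corner sockets at x +-50, y +-32, as on the trays (bosses 20 square, holes 12 square, 10 deep). This point: over the board's centre, level with the boss tops, 55 above the table, 10 above the board. A tray or cover seated here has its handle or knob point 57 mm above this point
- tray1_grip (a point): white plastic drying tray: deck 120 mm (x) by 84 (y) on four 18 mm square corner legs, centres x +-50, y +-32, each ending in a round-nosed pin 9 thick, 8 long; 10 mm rim; a socket 12 square, 10 deep in each top corner, over the legs. Bar handle in the middle: 44 long (x), 14 thick (y), 36 tall. 0.13 to 0.22 kg. This point: handle's middle, 65 mm above the pin tips it stands on. May be absent
- tray2_grip (a point): another tray like tray1; this point as there. Heights above the pin tips: leg shoulders 8, deck underside 38, deck top 43, rim and sockets' tops 53, handle top 79 mm. A tray or cover seated on a tray stands 45 mm higher than it; half a turn makes no difference. May be absent
- tray3_grip (a point): another tray like tray1; this point as there. May be absent
- cover_grip (a point): cover: same white deck, legs and pins as a tray, but no sockets on top, and in place of the bar a round upright knob 34 mm across, 36 tall, with a flat top 79 mm above the pin tips. 0.16 kg. This point is on the knob's axis, 65 mm above the pin tips; x along the 120 mm side. Seated on a tray it stands 45 mm above it
- cover_top (a point): centre of the flat top of the cover's knob, 34 mm across
- shell_mid (a point): cracked horse mussel shell, one dark dome-shaped valve lying hollow side down on the stand's board: 76 mm long (its x), 42 mm wide (its y) with steep sides, 24 mm high; this point is at its centre, 12 mm above its underside. 0.06 kg
- dish_in (a point): blue enamel kidney dish, loose, 0.5 kg: about 224 mm long (its x), 88 mm wide (its y) inside at the waist, notch towards -y; walls 38 mm high, 3 mm thick; this point is at the middle of the waist on the inner floor, 3 mm above the table
- bob_mid (a point): blunt brass plumb bob standing on its flat foot: foot 26 mm across, straight cylinder 36 mm across from 18 to 50 mm above the foot, small neck on top, 62 mm high in all, 0.29 to 0.43 kg. This point is on its axis 34 mm above the foot
- bob_foot (a point): centre of the underside of the bob's foot
- probe: rubber-tipped aluminium probe, 150 mm long, 10 mm thick, lying on the table; a bystander, to be left alone; origin at the centre of its underside
- petri: glass petri dish, 80 mm across, 16 mm high; a bystander, to be left alone; origin at the centre of its underside
- beaker: glass beaker, 72 mm across, 85 mm high; a bystander, to be left alone; origin at the centre of its underside
- jar: amber glass jar with black cap, 60 mm across, 85 mm high; a bystander, to be left alone; origin at the centre of its underside
- bottle: amber glass bottle, 52 mm across, 120 mm high; a bystander, to be left alone; origin at the centre of its underside
There are look-alikes about, which are no part of the job. What is shaped like the part that bears tray1_grip but purple is not meant.

How it is judged (in metres and radians):
On the way, in this order (a step that is already met when the one before it is completed fails the run):
1. the shell lies in the kidney dish (horizontal distance between shell_mid and dish_in below 0.065 m and z of shell_mid in the frame of dish_in between 0 and 0.028 m and contact force between shell and the fingers below 0.2 N and linear speed of shell below 0.02 m/s), for 0.2 s.
2. every tray present is seated in the stack on the stand (horizontal distance between each of tray1_grip, tray2_grip, tray3_grip and stand_top below 0.01 m and angle between each of tray1_grip, tray2_grip, tray3_grip's own z axis and vertical below 0.05 rad and angle between the x axis of each of tray1_grip, tray2_grip, tray3_grip and the x axis of stand_top, either way round below 0.06 rad and (height (world z) of tray1_grip between 0.108 and 0.116 m or height (world z) of tray1_grip between 0.153 and 0.161 m or height (world z) of tray1_grip between 0.198 and 0.206 m) and contact force between each of tray1, tray2, tray3 and the fingers below 0.2 N and (height (world z) of tray2_grip between 0.108 and 0.116 m or height (world z) of tray2_grip between 0.153 and 0.161 m or height (world z) of tray2_grip between 0.198 and 0.206 m) and (height (world z) of tray3_grip between 0.108 and 0.116 m or height (world z) of tray3_grip between 0.153 and 0.161 m or height (world z) of tray3_grip between 0.198 and 0.206 m)), for 0.2 s.
3. the cover is seated on the topmost tray (horizontal distance between cover_grip and stand_top below 0.01 m and angle between cover_grip's own z axis and vertical below 0.05 rad and angle between the x axis of cover_grip and the x axis of stand_top, either way round below 0.06 rad and (height (world z) of cover_grip between 0.198 and 0.206 m or height (world z) of cover_grip between 0.243 and 0.251 m) and z of cover_grip in the frame of tray1_grip above 0.03 m and z of cover_grip in the frame of tray2_grip above 0.03 m and z of cover_grip in the frame of tray3_grip above 0.03 m and contact force between cover and the fingers below 0.2 N), for 0.2 s.
4. the bob stands on the middle of the cover's knob (horizontal distance between bob_foot and cover_top below 0.01 m and z of bob_foot in the frame of cover_top between -0.003 and 0.003 m and angle between bob_mid's own z axis and vertical below 0.08 rad and contact force between bob and the fingers below 0.2 N and linear speed of bob below 0.02 m/s), for 0.2 s.
At the end, for the whole second after the job is handed in: Shell in the dish, within 65 mm of its middle; all trays present and the cover above them in one column on the stand, pins seated (height within 4 mm, 10 mm of the stand's axis, 0.06 rad yaw, 0.05 rad tilt); bob upright (0.08 rad) within 10 mm of the knob's centre; all released, at rest (all of step 1 and all of step 2 and all of step 3 and all of step 4); the robot touches nothing.
It fails at once if a bystander is moved more than 50 mm (distance of any of probe, petri, beaker, jar, bottle from where it was at the start of the episode above 0.05 m).
It fails at once if a bystander is knocked over (angle between any of probe, petri, beaker, jar, bottle's own z axis and vertical above 0.7 rad).
Of tray1, tray2, tray3 only 2 to 3 are there at a start; the rules pass over those that are not, and their reading is None.
At some moment in a run one of tray1, tray2, tray3, cover may be knocked a few centimetres aside while the robot is not near it.
It also fails if it takes over 184 s, if anything falls off the work surface, if the arm or the gripper's body presses on something with over 40 N, if the wrist force passes 120 N, or if a joint passes its speed limit or range.

ROBOT

A 6-joint arm with a two-finger parallel gripper is mounted at the origin on the work surface. World frame = base frame: x ahead of the robot, y to its left, z up, the work surface at z = 0. Lengths are in m, angles in degrees, forces in N, time in s.
With the tool pointing down it reaches from about 0.3 to 0.825 m from the base axis. Payload 5.4 kg.
Tool frame: the origin (TCP) lies on the centre line of the jaws, within the pads' length; the fingertips stand 17 mm ahead of it and the grasp point (between the pads) lies 2 mm behind it; z points along the fingers, y is the line along which they close (so a half turn about z gives the same grasp; the last joint's range is limited). The gripper opens to 92 mm and grips with 3 to 60 N. Pads are 20 mm wide; open, the fingers measure 128 mm over their backs; the gripper's body (75 mm by 189 mm) begins 69 mm behind the grasp point.
Start: joints at [-85.434, 9.076, 91.501, -0, 79.423, -12.038], TCP at [0.164, -0.551, 0.232] pointing down, gripper open.
Joint ranges: [-166.64, 166.64], [-54.1, 131.32], [10.49, 154.53], [-73.88, 253.88], [9.74, 151.15], [-171.62, 171.62]. Speed limits (degrees/s): [147.25, 147.25, 180, 180, 180, 180].

INTERFACE

Orientations are given as [roll, pitch, yaw] about the fixed x, y, z axes, in that order (R = Rz(yaw) Ry(pitch) Rx(roll)).
In Python, from bench import arm, cams gives the robot as it stands.
- The arm moves only by the shell command python3 -m jog 'ROWS'. ROWS is JSON, a list of rows, each a list of 3 entries, a list of its own where there are three numbers: the shift along the tool's x, y, z in mm, then the turn, a rotation vector about the tool's x, y, z in degrees, then the finger opening in mm, from 0 to 91.9. A call has 1 to 12 rows; each row is the pose to reach, as a shift and turn from the pose commanded when the call began, along the tool's axes at that moment; what a row does not reach only later rows make up. A row lasts 1/8 s, in which the tool goes at most 62.5 mm and 10.7 degrees, less where a joint would pass 70% of its speed; a pose out of reach is approached as far as the arm can. A call with a gripper value outside its range is refused whole. The fingers move at their own pace and stop on an object; the grip force is fixed at half the most. Time passes only in rows, so rows that repeat a pose let the fingers close. It gives the time, the measured TCP pose, the force, the opening and the grip force at its end, in the units of the state.
- arm.observe(): the state, without advancing time (a new reading comes with each control period).
- cams.snapshot(name): name is "side" or "top"; returns (picture, depth): 480x640x3 uint8, red, green, blue; 480x640 float32, m along the optical axis (not along the pixel's ray), 0 where there is no reading.
- cams.camera_model(name): a dict with "fx", "fy", "cx", "cy" (pixels), "D" ([k1, k2, p1, p2, k3] as OpenCV has them; the pictures are not rectified), "T" (4x4, takes a point from camera to world coordinates). Camera axes: x right, y down, z forward; pixel columns grow to the right and rows downward; lengths in m; the calibration is good to about 2 mm. A picture is of the moment at which its call begins. camera_model takes no time and is no camera call.
- arm.hand_in(): hands the job in; it is judged then, once.
The state is a dict: "time_s": time; "qpos": joint angles; "joint_velocities": joint speeds; "effort": joint torques, N m; "tcp_pos": TCP position; "tool_rot": TCP orientation; "wrist_force": force on the tool from outside, world axes, zero at the start; "wrist_torque": the same for the moment, N m; "width": finger opening in m; "gripper_force": force on a finger pad.
Only numpy, scipy, OpenCV 4.12 (cv2) and the standard library are available. Lean on these libraries where they do the work, as an engineer would, in place of code of your own. Each camera call takes 0.05 s, during which the arm holds its last target. There are 200 camera calls.

## Working session

There is one attempt and no reset: what is moved stays moved. The work goes in short steps, Python scripts to look and compute and a shell command to move; the robot and the scene stay as the last step left them, time stands still between calls to the robot, and variables do not carry over. Pictures are saved under pics/ and viewed, at most 14 in all, crops included, and the job is handed in when it is done.

```bash
mkdir -p pics; ls
python3 - <<'E'
from bench import arm,cams
import cv2,numpy as np
print(arm.observe())
for n in("side","top"):
    p,d=cams.snapshot(n);cv2.imwrite(f"pics/{n}0.png",p[:,:,::-1]);np.savez(f"{n}0.npz",p=p,d=d)
    m=cams.camera_model(n);print(n,{k:np.round(v,4).tolist() for k,v in m.items()})
    print((d>0).mean(), d[d>0].min(), d.max())
E
```

```text
pics
{'time_s': 0.0, 'qpos': array([-8.54325091e+01,  9.11509498e+00,  9.15741539e+01,  1.25401565e-04,
        7.94215947e+01, -1.20359677e+01]), 'joint_velocities': array([ 0.06106506, -0.04601129,  0.04411789, -0.12135859, -0.02804832,
        0.04467259]), 'effort': array([-5.77199407e-04, -3.85571551e+01, -3.22111237e+01,  7.01490068e-02,
        3.77943786e-02, -1.46982143e-04]), 'tcp_pos': array([ 0.16425296, -0.55040594,  0.23057761]), 'tool_rot': array([-1.79891619e+02, -2.32342534e-02,  1.66034134e+01]), 'wrist_force': array([ 0.02274894, -0.75221849, -0.27180898]), 'wrist_torque': array([-0.05157017, -0.01286362,  0.01913234]), 'gripper_force': 0.0, 'width': 0.09210123188683078}
side {'fx': 434.6197, 'fy': 434.6197, 'cx': 320.0337, 'cy': 245.6752, 'D': [-0.0387, 0.0, 0.0, 0.0, 0.0], 'T': [[0.9708, -0.1232, 0.2061, 0.3316], [-0.24, -0.4809, 0.8433, -0.7321], [-0.0048, -0.8681, -0.4964, 0.5167], [0.0, 0.0, 0.0, 1.0]]}
0.9959928385416666 0.27029192 3.0968657
top {'fx': 470.3313, 'fy': 470.3313, 'cx': 319.5395, 'cy': 250.7614, 'D': [-0.1086, 0.0, 0.0, 0.0, 0.0], 'T': [[0.0143, -0.9843, 0.1761, 0.3168], [-0.9999, -0.0138, 0.0041, 0.012], [-0.0016, -0.1762, -0.9844, 0.9958], [0.0, 0.0, 0.0, 1.0]]}
0.9959928385416666 0.24059375 1.9528542
```

View pics/top0.png

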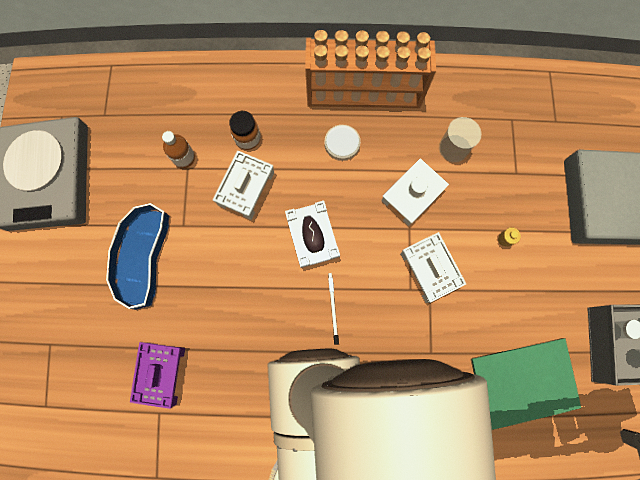

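View pics/side0.png

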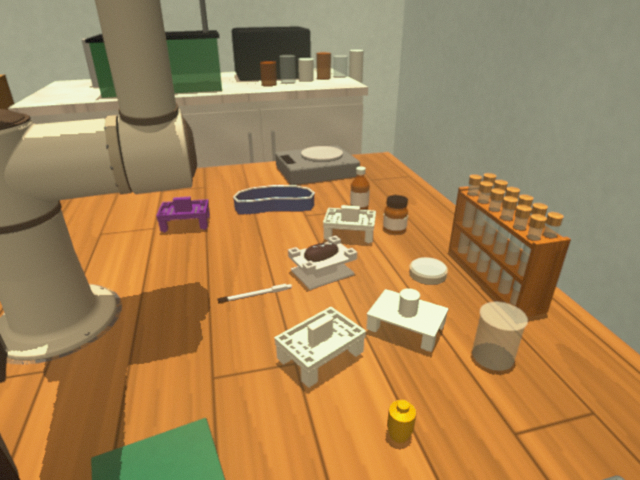

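```bash
cat > h.py <<'E'
import cv2,numpy as np
from bench import arm,cams
def snap(n):
    p,d=cams.snapshot(n); return p,d
def cloud(n,d):
    m=cams.camera_model(n);K=np.array([[m["fx"],0,m["cx"]],[0,m["fy"],m["cy"]],[0,0,1]])
    v,u=np.mgrid[0:480,0:640]
    q=cv2.undistortPoints(np.stack([u,v],-1).reshape(-1,1,2).astype(float),K,np.array(m["D"])).reshape(480,640,2)
    T=np.array(m["T"]);c=np.dstack([q*d[...,None],d])
    return c@T[:3,:3].T+T[:3,3]
def sel(p,w,c,r,lo,hi,white=True):
    h=cv2.cvtColor(np.ascontiguousarray(p),cv2.COLOR_RGB2HSV)
    m=(w[...,2]>lo)&(w[...,2]<hi)&(np.hypot(w[...,0]-c[0],w[...,1]-c[1])<r)
    if white: m&=(h[...,1]<70)&(h[...,2]>60)
    return w[m]
def rect(P):
    (cx,cy),(a,b),t=cv2.minAreaRect((P[:,:2]*1000).astype(np.float32))
    if a<b:a,b,t=b,a,t+90
    t=(t+90)%180-90
    return np.round([cx,cy,a,b,t],1)
E
python3 - <<'E'
from h import *
S={"trayA":(244,185),"trayB":(435,267),"cover":(416,190),"stand":(313,235),"dish":(138,257),"bob":(511,237),"purple":(157,375),"bottle":(170,138),"jar":(243,120),"petri":(342,141),"beaker":(463,135),"probe":(333,310)}
z={n:np.load(n+"0.npz") for n in("top","side")}
W={n:cloud(n,z[n]["d"]) for n in z}
for k,(u,v) in S.items():
    c=W["top"][v,u]; print(k,np.round(c*1000))
    for n in z:
        p,w=z[n]["p"],W[n]
        if k[:5] in("trayA","trayB","cover"):
            D=sel(p,w,c,.09,.032,.060);H=sel(p,w,c,.035,.066,.09)
            print("  ",n,"deck",rect(D),"topz",np.percentile(D[:,2],[5,50,95]).round(4),"handle",rect(H),np.percentile(H[:,2],[50,95]).round(4),len(H))
        if k=="stand":
            D=sel(p,w,c,.085,.035,.065);print("  ",n,"board",rect(D),np.percentile(D[:,2],[5,50,95]).round(4))
            m=(np.hypot(w[...,0]-c[0],w[...,1]-c[1])<.06)&(w[...,2]>.048)&(p.max(2)<110);D=w[m];print("  shell",rect(D),D[:,2].max())
        if k=="bob":
            D=sel(p,w,c,.04,.03,.08,False);print("  ",n,rect(D),D[:,2].max())
        if k=="dish":
            D=sel(p,w,c,.17,.03,.05,False);print("  ",n,rect(D),D[:,2].max())
E
```

```text
trayA [623. 176.  55.]
   top deck [629.7 179.5 121.9  84.7 -22.9] topz [0.0403 0.044  0.0544] handle [628.7 179.6  44.2  13.  -22.6] [0.0781 0.081 ] 146
   side deck [629.6 181.2 118.   86.7 -23.1] topz [0.0407 0.046  0.0527] handle [630.6 179.1  41.7  13.8 -22.4] [0.0771 0.0792] 62
trayB [ 452. -214.   78.]
   top deck [ 456.2 -217.7  120.9   85.7   26.3] topz [0.0407 0.0442 0.0544] handle [ 456.4 -217.1   44.3   14.9   27.2] [0.0786 0.0815] 182
   side deck [ 457.3 -216.9  121.1   86.8   26.8] topz [0.0404 0.0426 0.0522] handle [ 457.5 -217.1   46.1   14.8   24.1] [0.0773 0.0787] 174
cover [ 611. -180.   76.]
   top deck [ 621.6 -186.4  120.6   83.7  -43.6] topz [0.0399 0.043  0.0462] handle [ 620.7 -185.2   34.    33.1   57.5] [0.0789 0.0818] 224
   side deck [ 622.2 -184.9  119.9   87.3  -43.9] topz [0.0399 0.0415 0.043 ] handle [ 621.8 -185.1   32.8   32.6  -58.6] [0.0775 0.0787] 214
stand [514.  29.  71.]
   top board [523.   32.1 121.   84.2  16.6] [0.0426 0.0457 0.0568]
  shell [523.5  31.   79.3  66.5  16. ] 0.0720530750031384
   side board [523.   31.5 118.8  87.7  16.3] [0.0398 0.0444 0.0543]
  shell [521.8  25.5  70.8  29.5  17.9] 0.06892416409884888
dish [475. 410.   6.]
   top [482.5 463.7 226.1 212.3  -6.7] 0.049906621054472966
   side [473.1 451.1 223.9 214.7   1.7] 0.04976491746716977
bob [ 518. -379.   62.]
   top [ 524.4 -385.5   34.4   32.8  -47.6] 0.06548343488764008
   side [ 525.  -386.9   36.    34.7  -23. ] 0.06317228762265553
purple [231. 334.  58.]
bottle [700. 320. 119.]
jar [755. 180.  86.]
petri [739. -30.  21.]
beaker [ 730. -281.   85.]
probe [368. -14.   7.]
```

Run:
```python
from h import *
z={n:np.load(n+"0.npz") for n in("top","side")}
for n in z:
    p=z[n]["p"];w=cloud(n,z[n]["d"])
    h=cv2.cvtColor(p,cv2.COLOR_RGB2HSV)
    near=np.hypot(w[...,0]-.523,w[...,1]-.031)<.05
    D=w[near&(w[...,2]>.052)&(h[...,2]<120)]
    e,v=np.linalg.eigh(np.cov(D[:,:2].T)); print(n,"shell",rect(D),"pca",np.degrees(np.arctan2(v[1,1],v[0,1])),D.mean(0).round(4),"top",D[:,2].max().round(4))
    b=(h[...,0]>98)&(h[...,0]<125)&(h[...,1]>110)&(np.hypot(w[...,0]-.478,w[...,1]-.41)<.16)
    D=w[b&(w[...,2]<.009)];print(n,"floor",rect(D),D.mean(0).round(4),len(D))
    R=w[b&(w[...,2]<.045)];print(n,"blue all",rect(R))
    for x in np.arange(.38,.58,.02):
        s=D[abs(D[:,0]-x)<.006]
        if len(s):print(int(x*1000),(s[:,1].min()*1000).round(),(s[:,1].max()*1000).round())
```

```text
top shell [521.3  32.4  74.5  39.8  18.4] pca -162.23978614915407 [0.5163 0.0313 0.0649] top 0.0721
top floor [475.5 410.4 217.8 104.1  -7.5] [0.477  0.4143 0.0033] 2883
top blue all [475.8 410.  221.4 104.8  -7. ]
380 372.0 442.0
400 368.0 451.0
420 369.0 460.0
440 369.0 460.0
460 370.0 459.0
480 366.0 462.0
500 360.0 459.0
520 353.0 452.0
540 350.0 446.0
560 350.0 432.0
side shell [521.5  26.4  70.8  30.1  17.4] pca -168.4815493117852 [0.5165 0.0206 0.0612] top 0.0689
side floor [0. 0. 0. 0. 0.] [nan nan nan] 0
side blue all [0. 0. 0. 0. 0.]<stdin>:10: RuntimeWarning: Mean of empty slice.
  ret = um.true_divide(
```

Run:
```python
from h import *
a=np.load("top0.npz")["p"];b=np.load("side0.npz")["p"]
f=lambda p,u,v,w,h:cv2.resize(p[v:v+h,u:u+w,::-1],(400,300),interpolation=cv2.INTER_CUBIC)
g=np.vstack([np.hstack([f(a,90,190,160,120),f(a,270,180,100,75)]),np.hstack([f(a,370,150,160,120),f(b,260,170,200,150)])])
cv2.imwrite("pics/crop1.png",g)
```

```text
(no output)
```

View pics/crop1.png

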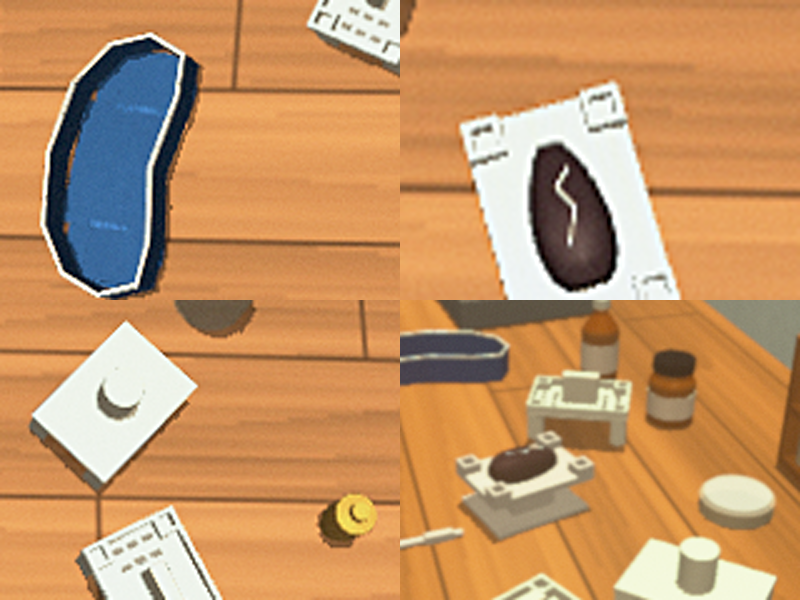

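```bash
cat > go.py <<'E'
# usage: go.py x y z(mm, TCP) yaw -> tool shift mm and turn deg from measured pose
import sys,numpy as np
from scipy.spatial.transform import Rotation as R
from bench import arm
x,y,z,yaw=map(float,sys.argv[1:5]);s=arm.observe()
R0=R.from_euler("xyz",s["tool_rot"],degrees=True);R1=R.from_euler("xyz",[180,0,yaw],degrees=True)
print("t",round(s["time_s"],2),"tcp",(s["tcp_pos"]*1000).round(1),"rot",s["tool_rot"].round(1),"w",round(s["width"]*1000,1),"F",s["wrist_force"].round(1),"q",s["qpos"].round())
print("shift",R0.inv().apply(np.array([x,y,z])-s["tcp_pos"]*1000).round(1),"turn",np.degrees((R0.inv()*R1).as_rotvec()).round(1))
E
python3 go.py 517 30.5 140 18
```

```text
t 0.1 tcp [ 164.2 -550.5  230.8] rot [-179.9   -0.    16.6] w 92.0 F [-0.4  0.4  0. ] q [-85.   9.  92.  -0.  79. -12.]
shift [ 504.1 -455.8   91.6] turn [-0.1 -0.  -1.4]
```

```bash
python3 -m jog '[[[504,-456,20],[0,0,-1.4],70],[[504,-456,20],[0,0,-1.4],70],[[504,-456,20],[0,0,-1.4],70],[[504,-456,20],[0,0,-1.4],70],[[504,-456,20],[0,0,-1.4],70],[[504,-456,20],[0,0,-1.4],70],[[504,-456,20],[0,0,-1.4],70],[[504,-456,20],[0,0,-1.4],70],[[504,-456,20],[0,0,-1.4],70],[[504,-456,20],[0,0,-1.4],70],[[504,-456,92],[0,0,-1.4],70],[[504,-456,92],[0,0,-1.4],70]]'; python3 go.py 517 30.5 64 18
python3 - <<'E'
from h import *
p,d=snap("side");cv2.imwrite("pics/side1.png",p[:,:,::-1])
E
```

```text
time_s: 1.6
tcp_pos: [0.5158, 0.0323, 0.1366]
tool_rot: [-179.9, 0.2, 18.2]
wrist_force: [0.1, -0.6, -0.6]
width: 0.07
gripper_force: 0.0
t 1.6 tcp [515.8  32.3 136.6] rot [-179.9    0.2   18.2] w 70.0 F [ 0.1 -0.6 -0.6] q [-10.   6. 106.   0.  68.  62.]
shift [ 0.8  2.2 72.6] turn [-0.1  0.2  0.2]
```

View pics/side1.png

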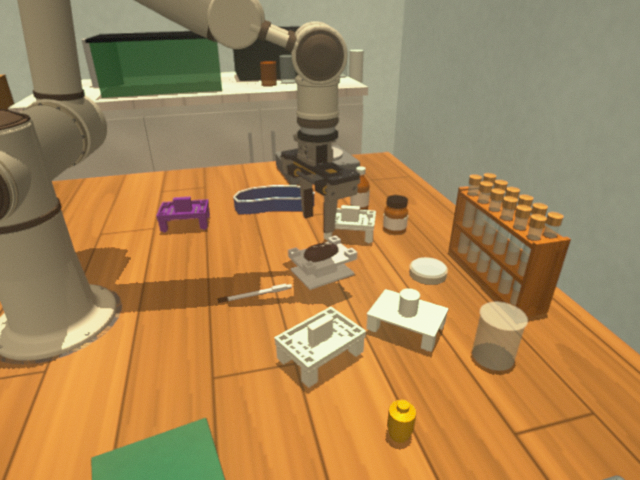

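```bash
python3 -m jog '[[[1,2,40],[0,0,0],70],[[1,2,64],[0,0,0],70],[[1,2,72],[0,0,0],70],[[1,2,72],[0,0,0],70],[[1,2,72],[0,0,0],30],[[1,2,72],[0,0,0],30],[[1,2,72],[0,0,0],30],[[1,2,72],[0,0,0],30],[[1,2,72],[0,0,0],30],[[1,2,72],[0,0,0],30],[[1,2,72],[0,0,0],30],[[1,2,72],[0,0,0],30]]'; python3 go.py 477 414 160 58
```

```text
time_s: 3.15
tcp_pos: [0.5187, 0.0289, 0.0682]
tool_rot: [-180.0, -0.0, 18.0]
wrist_force: [-2.5, 2.2, 5.3]
width: 0.0385
gripper_force: 30.1
t 3.15 tcp [518.7  28.9  68.2] rot [-180.   -0.   18.] w 38.5 F [-2.5  2.2  5.3] q [-10.  12. 108.   0.  60.  62.]
shift [  79.5 -379.2  -91.4] turn [ -0.  -0. -40.]
```

```bash
python3 -m jog '[[[0,0,-30],[0,0,0],30],[[0,0,-60],[0,0,0],30],[[0,0,-95],[0,0,0],30],[[0,0,-95],[0,0,0],30]]'; python3 go.py 477 414 160 58;python3 - <<'E'
from h import *
p,d=snap("side");cv2.imwrite("pics/side2.png",cv2.resize(p[120:320,200:420,::-1],(660,600)))
E
```

```text
time_s: 3.65
tcp_pos: [0.5206, 0.0279, 0.1653]
tool_rot: [179.8, -0.3, 18.0]
wrist_force: [0.2, 0.4, -0.9]
width: 0.0387
gripper_force: 29.7
t 3.65 tcp [520.6  27.9 165.3] rot [179.8  -0.3  18. ] w 38.7 F [ 0.2  0.4 -0.9] q [-10.   4. 104.  -0.  71.  62.]
shift [  77.9 -380.7    4.4] turn [  0.3  -0.2 -40. ]
```

View pics/side2.png

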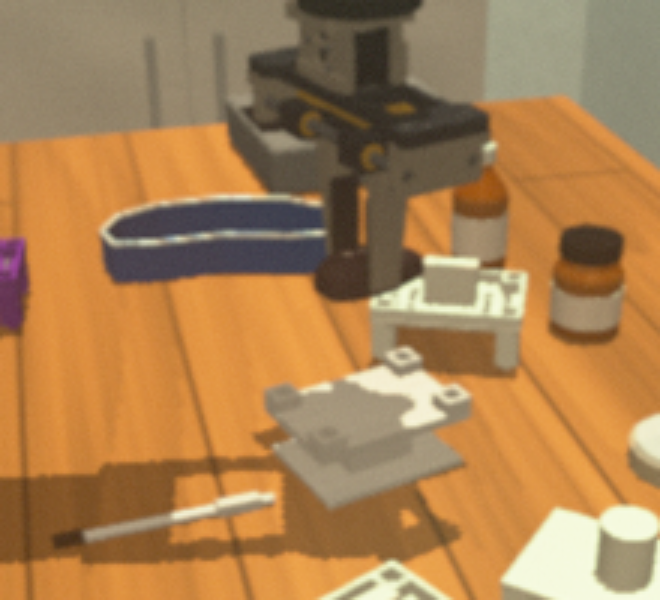

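```bash
python3 -m jog '[[[78,-381,4],[0,0,-40],30],[[78,-381,4],[0,0,-40],30],[[78,-381,4],[0,0,-40],30],[[78,-381,4],[0,0,-40],30],[[78,-381,4],[0,0,-40],30],[[78,-381,4],[0,0,-40],30],[[78,-381,4],[0,0,-40],30],[[78,-381,4],[0,0,-40],30],[[78,-381,60],[0,0,-40],30],[[78,-381,90],[0,0,-40],30],[[78,-381,90],[0,0,-40],30]]'; python3 go.py 477 414 30 58;python3 - <<'E'
from h import *
p,d=snap("top");cv2.imwrite("pics/top2.png",cv2.resize(p[170:330,70:290,::-1],(770,560)))
E
```

```text
time_s: 5.08
tcp_pos: [0.4731, 0.4115, 0.069]
tool_rot: [-179.8, 0.4, 57.9]
wrist_force: [-0.0, 0.1, -1.9]
width: 0.0384
gripper_force: 29.7
t 5.08 tcp [473.1 411.5  69. ] rot [-179.8    0.4   57.9] w 38.4 F [-0.   0.1 -1.9] q [30. 26. 89. -0. 65. 62.]
shift [ 4.5  2.1 38.9] turn [-0.2  0.4 -0.1]
```

View pics/top2.png

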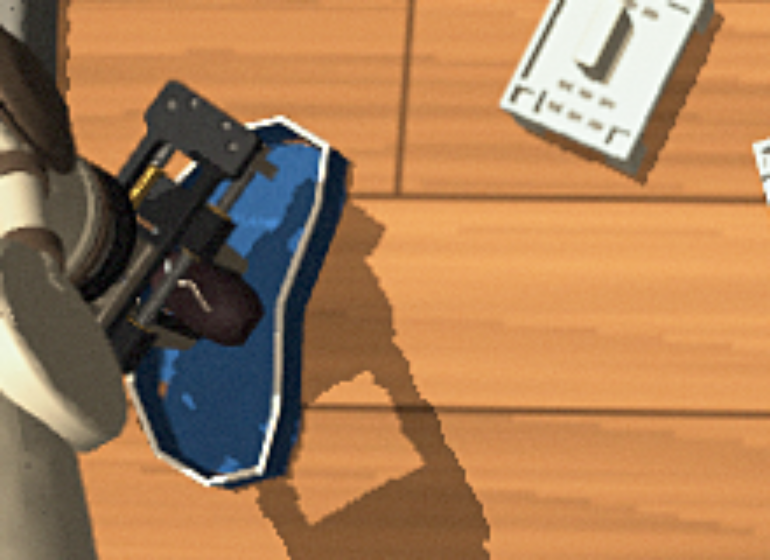

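```bash
python3 -m jog '[[[4,2,20],[0,0,0],30],[[4,2,36],[0,0,0],30],[[4,2,40],[0,0,0],30],[[4,2,40],[0,0,0],30],[[4,2,40],[0,0,0],56],[[4,2,40],[0,0,0],56],[[4,2,40],[0,0,0],56],[[4,2,40],[0,0,0],56]]'; python3 -m jog '[[[0,0,-40],[0,0,0],60],[[0,0,-90],[0,0,0],60],[[0,0,-140],[0,0,0],60],[[0,0,-140],[0,0,0],60]]';python3 go.py 629.5 179.5 110 -22.7;python3 - <<'E'
from h import *
for n in("top","side"):
    p,d=snap(n);w=cloud(n,d)
    D=w[(np.hypot(w[...,0]-.475,w[...,1]-.414)<.06)&(w[...,2]<.05)&(p.max(2)<90)&(p[...,0].astype(int)>p[...,2]-5)]
    if len(D)>5:print(n,len(D),D.mean(0),rect(D),D[:,2].max())
    for k,c in(("A",(.6295,.1795)),("B",(.4565,-.2175)),("C",(.6215,-.1855)),("S",(.523,.032))):
        D=sel(p,w,c,.1,.035,.060);H=sel(p,w,c,.06,.066,.09)
        print(n,k,rect(D),rect(H) if k!="S" else "")
E
```

```text
time_s: 6.12
tcp_pos: [0.4784, 0.417, 0.032]
tool_rot: [-180.0, 0.0, 58.0]
wrist_force: [-0.3, 0.1, -0.3]
width: 0.0558
gripper_force: 0.0
time_s: 6.62
tcp_pos: [0.4815, 0.4189, 0.1782]
tool_rot: [179.7, -0.5, 58.0]
wrist_force: [0.5, 1.1, -0.5]
width: 0.06
gripper_force: 0.0
t 6.62 tcp [481.5 418.9 178.2] rot [179.7  -0.5  58. ] w 60.0 F [ 0.5  1.1 -0.5] q [30. 20. 84.  0. 75. 62.]
shift [-125.3  252.    68.2] turn [-0.1 -0.6 80.7]
top 499 [0.47904329 0.41279552 0.02242511] [478.9 413.4  92.8  61.8  79.7] 0.039770568437714315
top A [648.4 179.  155.7  98.3 -22.3] [628.5 179.9  44.3  12.7 -22.8]
top B [ 456.3 -217.5  121.1   85.6   26.7] [ 456.4 -217.    44.4   15.    27.4]
top C [ 621.6 -186.4  119.5   83.6  -43.8] [ 620.8 -185.5   33.7   33.2  -88.8]
top S [523.   32.2 120.8  83.9  16.7] 
side 111 [0.46885636 0.3981678  0.01597103] [469.2 415.2 102.2  80.4  82.3] 0.03355318463621715
side A [629.4 180.8 118.1  85.2 -22.9] [630.  177.8  41.1  13.5 -18.6]
side B [ 456.8 -217.2  120.6   86.8   27.3] [ 457.  -217.2   44.1   15.    26.5]
side C [ 621.8 -185.2  120.2   87.4  -43.4] [ 620.8 -185.4   32.1   31.6    5.4]
side S [522.9  32.9 120.4  87.8  16.4]
```

```bash
python3 -m jog '[[[-125,252,0],[0,0,80.5],30],[[-125,252,0],[0,0,80.5],30],[[-125,252,0],[0,0,80.5],30],[[-125,252,0],[0,0,80.5],30],[[-125,252,0],[0,0,80.5],30],[[-125,252,0],[0,0,80.5],30],[[-125,252,0],[0,0,80.5],30],[[-125,252,0],[0,0,80.5],30],[[-125,252,0],[0,0,80.5],30],[[-125,252,40],[0,0,80.5],30],[[-125,252,70],[0,0,80.5],30],[[-125,252,70],[0,0,80.5],30]]';python3 go.py 629.5 179.7 66 -22.8
```

```text
time_s: 8.22
tcp_pos: [0.6231, 0.1774, 0.0983]
tool_rot: [179.8, 0.4, -22.4]
wrist_force: [-0.4, 0.2, 0.6]
width: 0.0299
gripper_force: 0.0
t 8.22 tcp [623.1 177.4  98.3] rot [179.8   0.4 -22.4] w 29.9 F [-0.4  0.2  0.6] q [  5.  27.  85.  -0.  69. 118.]
shift [ 5.3 -4.7 32.2] turn [0.2 0.4 0.4]
```

```bash
python3 -m jog '[[[5,-4.5,0],[0.2,0.4,0.4],30],[[5,-4.5,0],[0.2,0.4,0.4],30],[[5,-4.5,0],[0.2,0.4,0.4],30],[[5,-4.5,0],[0.2,0.4,0.4],30]]';python3 go.py 629.5 179.7 66 -22.8
```

```text
time_s: 8.72
tcp_pos: [0.6329, 0.1799, 0.1033]
tool_rot: [-179.8, -0.4, -22.9]
wrist_force: [-0.5, -0.4, -0.9]
width: 0.0302
gripper_force: 0.0
t 8.72 tcp [632.9 179.9 103.3] rot [-179.8   -0.4  -22.9] w 30.2 F [-0.5 -0.4 -0.9] q [  5.  27.  84.  -0.  68. 118.]
shift [-3.3  1.7 37.2] turn [-0.2 -0.4 -0.1]
```

```bash
python3 -m jog '[[[0,0,0],[0,0,0],30],[[0,0,0],[0,0,0],30],[[0,0,0],[0,0,0],30]]';python3 go.py 629.5 179.7 66 -22.8
```

```text
time_s: 9.1
tcp_pos: [0.6326, 0.1799, 0.1026]
tool_rot: [-179.8, -0.4, -22.9]
wrist_force: [0.6, -0.2, -0.1]
width: 0.0302
gripper_force: 0.0
t 9.1 tcp [632.6 179.9 102.6] rot [-179.8   -0.4  -22.9] w 30.2 F [ 0.6 -0.2 -0.1] q [  5.  27.  84.  -0.  68. 118.]
shift [-3.   1.5 36.6] turn [-0.2 -0.4 -0.1]
```

```bash
python3 -m jog '[[[-3,1.5,20],[-0.2,-0.4,0],30],[[-3,1.5,36.5],[-0.2,-0.4,0],30],[[-3,1.5,36.5],[-0.2,-0.4,0],30],[[-3,1.5,36.5],[-0.2,-0.4,0],30],[[-3,1.5,36.5],[-0.2,-0.4,0],5],[[-3,1.5,36.5],[-0.2,-0.4,0],5],[[-3,1.5,36.5],[-0.2,-0.4,0],5],[[-3,1.5,36.5],[-0.2,-0.4,0],5],[[-3,1.5,36.5],[-0.2,-0.4,0],5],[[-3,1.5,36.5],[-0.2,-0.4,0],5]]';python3 go.py 629.5 179.7 66 -22.8; python3 -m jog '[[[0,0,-40],[0,0,0],5],[[0,0,-80],[0,0,0],5],[[0,0,-120],[0,0,0],5],[[0,0,-120],[0,0,0],5],[[0,0,-120],[0,0,0],5],[[0,0,-120],[0,0,0],5]]';python3 go.py 523 32.2 186 16.5
```

```text
time_s: 10.35
tcp_pos: [0.6301, 0.1799, 0.0667]
tool_rot: [-179.9, -0.1, -22.9]
wrist_force: [1.3, 1.2, 3.4]
width: 0.0136
gripper_force: 30.0
t 10.35 tcp [630.1 179.9  66.7] rot [-1.799e+02 -1.000e-01 -2.290e+01] w 13.6 F [1.3 1.2 3.4] q [  5.  30.  85.   0.  65. 118.]
shift [-0.5  0.4  0.7] turn [-0.1 -0.1 -0.1]
time_s: 11.1
tcp_pos: [0.6279, 0.1794, 0.1829]
tool_rot: [179.9, 0.3, -22.9]
wrist_force: [-0.0, 0.3, -2.7]
width: 0.0139
gripper_force: 30.0
t 11.1 tcp [627.9 179.4 182.9] rot [179.9   0.3 -22.9] w 13.9 F [-0.   0.3 -2.7] q [  5.  23.  81.  -0.  77. 118.]
shift [-39.3 176.4  -2.5] turn [  0.1   0.3 -39.4]
```

```bash
python3 -m jog '[[[-39.5,176.5,-2],[0,0,-39.4],5],[[-39.5,176.5,-2],[0,0,-39.4],5],[[-39.5,176.5,-2],[0,0,-39.4],5],[[-39.5,176.5,-2],[0,0,-39.4],5],[[-39.5,176.5,-2],[0,0,-39.4],5],[[-39.5,176.5,-2],[0,0,-39.4],5],[[-39.5,176.5,-2],[0,0,-39.4],5],[[-39.5,176.5,-2],[0,0,-39.4],5],[[-39.5,176.5,-2],[0,0,-39.4],5],[[-39.5,176.5,-2],[0,0,-39.4],5]]';python3 go.py 523 32.2 150 16.5
cat > m.py <<'E'
# deck of the held tray; argv: z of TCP-held offset
import sys
from h import *
s=arm.observe();zt=s["tcp_pos"][2];c=s["tcp_pos"][:2]
for n in("top","side"):
    p,d=snap(n);w=cloud(n,d)
    cv2.imwrite(f"pics/m_{n}_{s['time_s']:.1f}.png",p[:,:,::-1])
    D=sel(p,w,c,.085,zt-.030,zt-.009)
    R=rect(D);print(n,"held",R,"rim z",np.percentile(D[:,2]*1000,[50,95]).round(1),"minus tcp",(R[:2]-c*1000).round(1),len(D))
    D=sel(p,w,(.523,.0323),.085,.035,.06)
    print("  stand",rect(D),len(D))
E
python3 m.py
```

```text
time_s: 12.35
tcp_pos: [0.5245, 0.0326, 0.1881]
tool_rot: [-180.0, 0.0, 16.5]
wrist_force: [0.1, 1.1, -2.5]
width: 0.0139
gripper_force: 30.0
t 12.35 tcp [524.5  32.6 188.1] rot [-180.     0.    16.5] w 13.9 F [ 0.1  1.1 -2.5] q [-10.   4. 102.   0.  74.  64.]
shift [-1.5 -0.1 38.1] turn [-0.  0.  0.]
top held [503.1  21.9  97.4  38.2  79.5] rim z [164.6 173.1] minus tcp [-21.4 -10.7] 395
  stand [478.7 -23.7   5.7   2.2 -24. ] 6
side held [524.9  33.  123.3  85.1  14.1] rim z [170.2 173.6] minus tcp [0.4 0.4] 416
  stand [522.6  32.4 120.6  87.   16.9] 1231
```

```bash
python3 -m jog '[[[-1,0,30],[0,0,-0.1],5],[[-1,0,58],[0,0,-0.1],5],[[-1,0,62],[0,0,-0.1],5],[[-1,0,62],[0,0,-0.1],5],[[-1,0,62],[0,0,-0.1],5],[[-1,0,62],[0,0,-0.1],5],[[-1,0,62],[0,0,-0.1],5]]';python3 go.py 523.4 32.4 113.5 16.6;python3 m.py
```

```text
time_s: 13.32
tcp_pos: [0.5239, 0.0321, 0.1266]
tool_rot: [180.0, -0.1, 16.6]
wrist_force: [0.6, -1.3, -1.7]
width: 0.0137
gripper_force: 30.0
t 13.32 tcp [523.9  32.1 126.6] rot [ 1.80e+02 -1.00e-01  1.66e+01] w 13.7 F [ 0.6 -1.3 -1.7] q [-10.   8. 105.   0.  67.  64.]
shift [-0.4 -0.4 13.1] turn [ 0.  -0.1  0. ]
top held [505.8  18.5  96.3  30.   74. ] rim z [103.2 112.4] minus tcp [-18.1 -13.6] 140
  stand [478.2 -23.6   4.3   2.1 -26.5] 6
side held [523.8  31.  120.   84.7  17.6] rim z [107.2 112.1] minus tcp [-0.1 -1.1] 404
  stand [522.5  30.5 118.5  84.8  15.8] 1108
```

```bash
python3 -m jog '[[[-0.4,-0.3,5],[0,0,0],5],[[-0.4,-0.3,9],[0,0,0],5],[[-0.4,-0.3,13],[0,0,0],5],[[-0.4,-0.3,14],[0,0,0],5],[[-0.4,-0.3,14],[0,0,0],5],[[-0.4,-0.3,14],[0,0,0],5]]';python3 go.py 523.4 32.4 113.5 16.6;python3 m.py
```

```text
time_s: 14.18
tcp_pos: [0.5228, 0.0324, 0.1139]
tool_rot: [-180.0, 0.1, 16.6]
wrist_force: [-9.7, 1.0, 12.5]
width: 0.014
gripper_force: 30.0
t 14.18 tcp [522.8  32.4 113.9] rot [-1.80e+02  1.00e-01  1.66e+01] w 14.0 F [-9.7  1.  12.5] q [-10.   9. 106.  -0.  65.  64.]
shift [0.5 0.2 0.4] turn [-0.   0.1  0. ]
top held [517.   36.4 144.8  28.9  57. ] rim z [90.7 99.6] minus tcp [-5.8  4. ] 93
  stand [477.1 -23.    2.5   0.7 -66.2] 4
side held [522.8  32.7 119.7  85.7  17.7] rim z [94.3 99.5] minus tcp [-0.   0.3] 385
  stand [524.6  28.2 121.1  79.1  15.9] 868
```

```bash
python3 -m jog '[[[0,0,0],[0,0,0],30],[[0,0,0],[0,0,0],30],[[0,0,0],[0,0,0],30],[[0,0,-30],[0,0,0],30],[[0,0,-80],[0,0,0],30],[[0,0,-100],[0,0,0],30],[[0,0,-100],[0,0,0],30],[[0,0,-100],[0,0,0],30]]'; python3 go.py 456.6 -217.2 190 27
cat > l.py <<'E'
from h import *
Z={}
for n in("top","side"):
    p,d=snap(n);w=cloud(n,d);s=arm.observe()
    cv2.imwrite(f"pics/l_{n}_{s['time_s']:.1f}.png",p[:,:,::-1])
    for k,c,o in(("B",(.4566,-.2172),0),("C",(.6215,-.1855),0),("S1",(.523,.0322),.047),("S2",(.523,.0322),.092)):
        D=sel(p,w,c,.1,.037+o,.058+o);H=sel(p,w,c,.05,.068+o,.09+o)
        if len(D)>60:print(n,k,rect(D),"rim z",np.percentile(D[:,2]*1000,95).round(1),"handle",rect(H),np.percentile(H[:,2]*1000,[50,95]).round(1) if len(H)>9 else "")
E
python3 l.py
```

```text
time_s: 15.28
tcp_pos: [0.5223, 0.0325, 0.2105]
tool_rot: [-179.9, 0.1, 16.6]
wrist_force: [-0.3, 0.1, -0.6]
width: 0.0299
gripper_force: 0.0
t 15.28 tcp [522.3  32.5 210.5] rot [-1.799e+02  1.000e-01  1.660e+01] w 29.9 F [-0.3  0.1 -0.6] q [-10.   2. 101.   0.  77.  64.]
shift [-134.2  220.5   20.6] turn [ -0.1   0.1 -10.4]
top B [ 456.1 -217.7  120.9   85.8   27. ] rim z 54.4 handle [ 456.5 -217.2   44.3   15.7   26.6] [78.4 80.7]
top C [ 621.7 -186.4  119.9   83.7  -43.8] rim z 46.1 handle [ 620.6 -185.1   34.    33.3  -17.5] [78.7 81.5]
top S1 [505.   30.4  99.2  71.1  27.4] rim z 99.2 handle [518.6  31.3  35.6  13.9  16.9] [126.2 128.7]
side B [ 457.3 -216.9  121.    86.1   26.5] rim z 52.2 handle [ 457.  -217.4   45.3   14.9   24.9] [77.3 78.6]
side C [ 622.2 -184.6  120.3   86.5  -43.6] rim z 42.9 handle [ 620.9 -185.2   32.8   32.    -5.7] [77.3 78.6]
side S1 [522.5  31.8 119.8  83.7  16.5] rim z 99.4 handle [525.3  29.4  41.7   3.6  14.9]
```

```bash
python3 -m jog '[[[-134,220.5,0],[0,0,-10.2],30],[[-134,220.5,0],[0,0,-10.2],30],[[-134,220.5,0],[0,0,-10.2],30],[[-134,220.5,0],[0,0,-10.2],30],[[-134,220.5,0],[0,0,-10.2],30],[[-134,220.5,50],[0,0,-10.2],30],[[-134,220.5,100],[0,0,-10.2],30],[[-134,220.5,110],[0,0,-10.2],30],[[-134,220.5,110],[0,0,-10.2],30],[[-134,220.5,110],[0,0,-10.2],30],[[-134,220.5,110],[0,0,-10.2],30],[[-134,220.5,110],[0,0,-10.2],30]]';python3 go.py 456.7 -217.3 66 26.7
```

```text
time_s: 16.88
tcp_pos: [0.4582, -0.2176, 0.1031]
tool_rot: [179.9, -0.0, 26.8]
wrist_force: [-0.2, -0.7, 0.6]
width: 0.0301
gripper_force: 0.0
t 16.88 tcp [ 458.2 -217.6  103.1] rot [179.9  -0.   26.8] w 30.1 F [-0.2 -0.7  0.6] q [-39.   7. 109.   0.  64.  24.]
shift [-1.3 -1.1 37.1] turn [ 0.1 -0.   0.1]
```

```bash
python3 -m jog '[[[-1.3,-1,20],[0,0,0],30],[[-1.3,-1,36.5],[0,0,0],30],[[-1.3,-1,36.5],[0,0,0],30],[[-1.3,-1,36.5],[0,0,0],30],[[-1.3,-1,36.5],[0,0,0],5],[[-1.3,-1,36.5],[0,0,0],5],[[-1.3,-1,36.5],[0,0,0],5],[[-1.3,-1,36.5],[0,0,0],5],[[-1.3,-1,36.5],[0,0,0],5],[[-1.3,-1,36.5],[0,0,0],5]]';python3 go.py 456.7 -217.3 66 26.7; python3 -m jog '[[[0,0,-40],[0,0,0],5],[[0,0,-80],[0,0,0],5],[[0,0,-120],[0,0,0],5],[[0,0,-150],[0,0,0],5],[[0,0,-150],[0,0,0],5],[[0,0,-150],[0,0,0],5],[[0,0,-150],[0,0,0],5]]';python3 go.py 523 32.4 215 16.6
```

```text
time_s: 18.12
tcp_pos: [0.4565, -0.2174, 0.0661]
tool_rot: [179.9, -0.0, 26.8]
wrist_force: [0.7, -1.2, 3.6]
width: 0.014
gripper_force: 30.0
t 18.12 tcp [ 456.5 -217.4   66.1] rot [179.9  -0.   26.8] w 14.0 F [ 0.7 -1.2  3.6] q [-39.  10. 110.  -0.  59.  24.]
shift [0.2 0.  0.1] turn [ 0.1 -0.   0.1]
time_s: 19.0
tcp_pos: [0.455, -0.2161, 0.2133]
tool_rot: [-179.8, 0.1, 26.8]
wrist_force: [-0.4, 0.0, -2.2]
width: 0.0138
gripper_force: 30.0
t 19.0 tcp [ 455.  -216.1  213.3] rot [-1.798e+02  1.000e-01  2.680e+01] w 13.8 F [-0.4  0.  -2.2] q [-39.  -1. 104.   0.  77.  24.]
shift [ 172.7 -191.1   -1.3] turn [-0.2  0.1 10.2]
```

```bash
python3 -m jog '[[[172.3,-191,-2],[0,0,10.2],5],[[172.3,-191,-2],[0,0,10.2],5],[[172.3,-191,-2],[0,0,10.2],5],[[172.3,-191,-2],[0,0,10.2],5],[[172.3,-191,-2],[0,0,10.2],5],[[172.3,-191,-2],[0,0,10.2],5],[[172.3,-191,-2],[0,0,10.2],5],[[172.3,-191,20],[0,0,10.2],5],[[172.3,-191,38],[0,0,10.2],5],[[172.3,-191,38],[0,0,10.2],5],[[172.3,-191,38],[0,0,10.2],5],[[172.3,-191,38],[0,0,10.2],5]]';python3 go.py 522.6 32.4 158 16.6;python3 m.py
```

```text
time_s: 20.5
tcp_pos: [0.5243, 0.0311, 0.1785]
tool_rot: [180.0, -0.1, 16.6]
wrist_force: [-0.0, 0.5, -1.3]
width: 0.0138
gripper_force: 30.0
t 20.5 tcp [524.3  31.1 178.5] rot [ 1.80e+02 -1.00e-01  1.66e+01] w 13.8 F [-0.   0.5 -1.3] q [-10.   4. 103.   0.  73.  64.]
shift [-1.3 -1.8 20.5] turn [ 0.  -0.1 -0. ]
top held [502.7  20.7  97.6  36.4  82.2] rim z [155.8 164.9] minus tcp [-21.6 -10.4] 372
  stand [476.9 -24.2   0.    0.    0. ] 1
side held [524.9  31.8 122.3  87.9  16.4] rim z [160.3 164.7] minus tcp [0.6 0.7] 609
  stand [523.   28.7 119.   81.   15.7] 859
```

```bash
python3 -m jog '[[[-1.4,-1.6,6],[0,0,0],5],[[-1.4,-1.6,8],[0,0,0],5],[[-1.4,-1.6,8],[0,0,0],5],[[-1.4,-1.6,12],[0,0,0],5],[[-1.4,-1.6,16],[0,0,0],5],[[-1.4,-1.6,20],[0,0,0],5],[[-1.4,-1.6,21.5],[0,0,0],5],[[-1.4,-1.6,21.5],[0,0,0],5],[[-1.4,-1.6,21.5],[0,0,0],5]]';python3 go.py 522.6 32.4 158 16.6;python3 m.py
```

```text
time_s: 21.72
tcp_pos: [0.5219, 0.0323, 0.1583]
tool_rot: [180.0, 0.0, 16.6]
wrist_force: [-8.1, 0.3, 12.8]
width: 0.0137
gripper_force: 30.0
t 21.73 tcp [521.9  32.3 158.3] rot [180.    0.   16.6] w 13.7 F [-8.1  0.3 12.8] q [-10.   5. 104.  -0.  70.  64.]
shift [0.7 0.1 0.3] turn [0. 0. 0.]
top held [501.6  19.9  96.6  32.7  78.7] rim z [135.3 143.2] minus tcp [-20.3 -12.4] 288
  stand [ 4.772e+02 -2.340e+01  2.300e+00  4.000e-01 -7.450e+01] 3
side held [521.5  33.4 121.2  87.3  17.4] rim z [140.1 144.6] minus tcp [-0.4  1.1] 578
  stand [522.7  28.3 118.9  80.8  15.4] 851
```

```bash
python3 -m jog '[[[0,0,0],[0,0,0],30],[[0,0,0],[0,0,0],30],[[0,0,0],[0,0,0],30],[[0,0,-30],[0,0,0],30],[[0,0,-80],[0,0,0],70],[[0,0,-80],[0,0,0],70],[[0,0,-80],[0,0,0],70],[[0,0,-80],[0,0,0],70]]'; python3 l.py; python3 go.py 621.5 -185.4 235 -43.7
```

```text
time_s: 22.82
tcp_pos: [0.5209, 0.0325, 0.2342]
tool_rot: [-179.9, 0.2, 16.6]
wrist_force: [-0.5, -0.4, -0.5]
width: 0.068
gripper_force: 0.0
top C [ 654.2 -184.1  121.8   84.4  -43.5] rim z 46.2 handle [ 653.6 -183.1   34.4   32.9   -2.2] [78.8 81.4]
top S2 [507.1  28.3  90.9  81.4  17.5] rim z 141.7 handle [521.   32.1  43.4  13.9  16.6] [170.9 173.2]
side C [ 655.2 -182.5  119.9   88.5  -44. ] rim z 42.8 handle [ 653.6 -183.7   32.7   32.4  -53.8] [77.4 78.7]
side S1 [528.   21.2 114.4  62.2  17.8] rim z 101.4 handle [523.4  32.7  97.4  82.3  15.3] [134.  135.7]
side S2 [522.7  32.7 121.2  86.   16. ] rim z 144.7 handle [5.222e+02 2.750e+01 4.410e+01 1.470e+01 5.000e-01] [167.2 170.4]
t 22.93 tcp [521.1  32.5 234.6] rot [-1.799e+02  1.000e-01  1.660e+01] w 70.0 F [-0.3  0.2 -0.1] q [-10.   1. 100.   0.  79.  64.]
shift [ 33.9 237.5  -0.8] turn [ 0.   0.2 60.3]
```

```bash
python3 go.py 654 -183.4 110 -43.7; python3 -m jog '[[[65.5,243.5,0],[0,0,60.3],60],[[65.5,243.5,0],[0,0,60.3],60],[[65.5,243.5,0],[0,0,60.3],60],[[65.5,243.5,0],[0,0,60.3],60],[[65.5,243.5,0],[0,0,60.3],60],[[65.5,243.5,0],[0,0,60.3],60],[[65.5,243.5,60],[0,0,60.3],60],[[65.5,243.5,110],[0,0,60.3],60],[[65.5,243.5,125],[0,0,60.3],60],[[65.5,243.5,125],[0,0,60.3],60],[[65.5,243.5,125],[0,0,60.3],60],[[65.5,243.5,125],[0,0,60.3],60]]';python3 go.py 654 -183.4 66 -43.7
```

```text
t 22.93 tcp [521.1  32.5 234.6] rot [-1.799e+02  1.000e-01  1.660e+01] w 70.0 F [-0.3  0.2 -0.1] q [-10.   1. 100.   0.  79.  64.]
shift [ 65.9 245.  124.1] turn [ 0.   0.2 60.3]
time_s: 24.42
tcp_pos: [0.6557, -0.1829, 0.1137]
tool_rot: [-179.9, -0.2, -43.7]
wrist_force: [-0.4, -0.7, -0.6]
width: 0.0603
gripper_force: 0.0
t 24.43 tcp [ 655.7 -182.9  113.7] rot [-179.9   -0.2  -43.7] w 60.3 F [-0.4 -0.7 -0.6] q [-26.  30.  79.   0.  71. 108.]
shift [-1.1  1.6 47.7] turn [-0.1 -0.2  0. ]
```

```bash
python3 -m jog '[[[-1,1.5,30],[0,-0.2,0],60],[[-1,1.5,47.5],[0,-0.2,0],60],[[-1,1.5,47.5],[0,-0.2,0],60],[[-1,1.5,47.5],[0,-0.2,0],60],[[-1,1.5,47.5],[0,-0.2,0],25],[[-1,1.5,47.5],[0,-0.2,0],25],[[-1,1.5,47.5],[0,-0.2,0],25],[[-1,1.5,47.5],[0,-0.2,0],25],[[-1,1.5,47.5],[0,-0.2,0],25],[[-1,1.5,47.5],[0,-0.2,0],25]]';python3 go.py 654 -183.4 66 -43.7; python3 -m jog '[[[0,0,-50],[0,0,0],25],[[0,0,-100],[0,0,0],25],[[0,0,-150],[0,0,0],25],[[0,0,-190],[0,0,0],25],[[0,0,-190],[0,0,0],25],[[0,0,-190],[0,0,0],25],[[0,0,-190],[0,0,0],25]]';python3 go.py 522.2 32.4 260 16.6; python3 m.py
```

```text
time_s: 25.68
tcp_pos: [0.6529, -0.1827, 0.0641]
tool_rot: [-180.0, 0.2, -43.7]
wrist_force: [0.0, 1.4, 2.9]
width: 0.0333
gripper_force: 30.0
t 25.68 tcp [ 652.9 -182.7   64.1] rot [-180.     0.2  -43.7] w 33.3 F [0.  1.4 2.9] q [-26.  33.  80.   0.  67. 108.]
shift [ 1.3 -0.3 -1.9] turn [-0.   0.2  0. ]
time_s: 26.55
tcp_pos: [0.6517, -0.1826, 0.2501]
tool_rot: [179.9, 0.5, -43.7]
wrist_force: [0.2, -0.3, -2.7]
width: 0.0335
gripper_force: 30.0
t 26.55 tcp [ 651.7 -182.6  250.1] rot [179.9   0.5 -43.7] w 33.5 F [ 0.2 -0.3 -2.7] q [-26.  24.  71.   0.  85. 108.]
shift [-242.2  -65.9   -7.9] turn [ -0.2   0.5 -60.3]Traceback (most recent call last):
  File "m.py", line 9, in <module>
    R=rect(D);print(n,"held",R,"rim z",np.percentile(D[:,2]*1000,[50,95]).round(1),"minus tcp",(R[:2]-c*1000).round(1),len(D))
                                       ~~~~~~~~~~~~~^^^^^^^^^^^^^^^^^^^^^
    return _quantile_unchecked(
        a, q, axis, out, overwrite_input, method, keepdims, weights)
    return _ureduce(a,
                    func=_quantile_ureduce_func,
    ...<5 lines>...
                    overwrite_input=overwrite_input,
                    method=method)
    r = func(a, **kwargs)
    result = _quantile(arr,
                       quantiles=q,
    ...<2 lines>...
                       out=out,
                       weights=wgt)
    slices_having_nans = np.isnan(arr[-1, ...])
                                  ~~~^^^^^^^^^
IndexError: index -1 is out of bounds for axis 0 with size 0
```

```bash
python3 -m jog '[[[-243.4,-66,-8],[0,0.4,-60.3],25],[[-243.4,-66,-8],[0,0.4,-60.3],25],[[-243.4,-66,-8],[0,0.4,-60.3],25],[[-243.4,-66,-8],[0,0.4,-60.3],25],[[-243.4,-66,-8],[0,0.4,-60.3],25],[[-243.4,-66,-8],[0,0.4,-60.3],25],[[-243.4,-66,-8],[0,0.4,-60.3],25],[[-243.4,-66,10],[0,0.4,-60.3],25],[[-243.4,-66,28],[0,0.4,-60.3],25],[[-243.4,-66,28],[0,0.4,-60.3],25],[[-243.4,-66,28],[0,0.4,-60.3],25],[[-243.4,-66,28],[0,0.4,-60.3],25]]';python3 go.py 521.2 32 201 16.6; python3 m.py
```

```text
time_s: 28.1
tcp_pos: [0.523, 0.0327, 0.2271]
tool_rot: [180.0, -0.3, 16.6]
wrist_force: [0.1, -0.7, -2.4]
width: 0.0333
gripper_force: 30.0
t 28.1 tcp [523.   32.7 227.1] rot [180.   -0.3  16.6] w 33.3 F [ 0.1 -0.7 -2.4] q [-10.   1. 100.   0.  78.  64.]
shift [-2.   0.2 26.1] turn [ 0.  -0.3 -0. ]
top held [500.9  37.5  61.3  52.2  79. ] rim z [206. 209.] minus tcp [-22.1   4.8] 693
  stand [ 4.775e+02 -2.380e+01  1.500e+00  3.000e-01  2.700e+01] 3
side held [525.   34.  121.   86.7  16.3] rim z [204.8 206.1] minus tcp [2.  1.3] 663
  stand [522.9  29.4 119.   82.   16.2] 862
```

```bash
python3 -m jog '[[[-2.1,0.3,8],[0,-0.3,0],25],[[-2.1,0.3,13],[0,-0.3,0],25],[[-2.1,0.3,13],[0,-0.3,0],25],[[-2.1,0.3,13],[0,-0.3,0],25],[[-2.1,0.3,17],[0,-0.3,0],25],[[-2.1,0.3,21],[0,-0.3,0],25],[[-2.1,0.3,25],[0,-0.3,0],25],[[-2.1,0.3,27],[0,-0.3,0],25],[[-2.1,0.3,27],[0,-0.3,0],25],[[-2.1,0.3,27],[0,-0.3,0],25]]';python3 go.py 521.2 32 201 16.6;python3 m.py
```

```text
time_s: 29.45
tcp_pos: [0.5208, 0.032, 0.2012]
tool_rot: [180.0, 0.0, 16.6]
wrist_force: [-5.1, 0.3, 8.6]
width: 0.0332
gripper_force: 30.0
t 29.45 tcp [520.8  32.  201.2] rot [180.    0.   16.6] w 33.2 F [-5.1  0.3  8.6] q [-10.   3. 102.  -0.  75.  64.]
shift [0.4 0.1 0.2] turn [0. 0. 0.]
top held [502.4  36.1  61.9  47.4  76.9] rim z [180.3 183.8] minus tcp [-18.4   4.1] 543
  stand [477.2 -24.    0.5   0.   48.6] 2
side held [522.4  34.1 122.2  89.3  15.4] rim z [178.8 179.8] minus tcp [1.6 2.1] 598
  stand [523.   29.  118.5  81.4  16.9] 863
```

```bash
python3 -m jog '[[[0,0,0],[0,0,0],60],[[0,0,0],[0,0,0],60],[[0,0,0],[0,0,0],60],[[0,0,0],[0,0,0],60],[[0,0,-30],[0,0,0],60],[[0,0,-80],[0,0,0],60],[[0,0,-80],[0,0,0],60],[[0,0,-80],[0,0,0],60],[[0,0,-80],[0,0,0],60]]'; python3 go.py 524.5 -386.2 280 16.6;python3 - <<'E'
from h import *
for n in("top","side"):
    p,d=snap(n);w=cloud(n,d);cv2.imwrite(f"pics/c_{n}.png",p[:,:,::-1])
    c=(.5222,.0324)
    D=sel(p,w,c,.09,.165,.192);H=sel(p,w,c,.035,.203,.23)
    print(n,"cover",rect(D),np.percentile(D[:,2]*1000,50).round(1),"knob",rect(H),np.percentile(H[:,2]*1000,50).round(1))
    b=w[(np.hypot(w[...,0]-.5245,w[...,1]+.386)<.07)&(w[...,2]>.025)&(w[...,2]<.08)]
    print("bob",rect(b[b[:,2]<.054]),rect(b),b[:,2].max().round(4))
E
```

```text
time_s: 30.68
tcp_pos: [0.5199, 0.0322, 0.2776]
tool_rot: [-179.9, 0.2, 16.6]
wrist_force: [0.5, 0.9, -0.2]
width: 0.0599
gripper_force: 0.0
t 30.68 tcp [519.9  32.2 277.6] rot [-179.9    0.2   16.6] w 59.9 F [ 0.5  0.9 -0.2] q [-10.  -0.  96.  -0.  84.  64.]
shift [-115.2  402.2   -2.4] turn [-0.1  0.2  0. ]
top cover [508.2  29.3  93.6  80.6  19. ] 180.3 knob [518.5  31.6  33.   26.9 -73.5] 216.1
bob [ 524.7 -385.7   33.6   32.6  -45.7] [ 524.7 -385.7   33.6   32.6  -45.7] 0.0654
side cover [522.   33.4 120.9  86.7  16.7] 178.9 knob [ 5.219e+02  3.130e+01  3.200e+01  2.960e+01 -3.000e-01] 214.5
bob [ 525.  -386.8   36.1   34.1  -30.8] [ 525.  -386.8   36.1   34.1  -30.8] 0.0627
```

```bash
python3 -m jog '[[[-115,402,0],[0,0,0],66],[[-115,402,0],[0,0,0],66],[[-115,402,0],[0,0,0],66],[[-115,402,0],[0,0,0],66],[[-115,402,0],[0,0,0],66],[[-115,402,0],[0,0,0],66],[[-115,402,60],[0,0,0],66],[[-115,402,120],[0,0,0],66],[[-115,402,180],[0,0,0],66],[[-115,402,180],[0,0,0],66],[[-115,402,180],[0,0,0],66],[[-115,402,180],[0,0,0],66]]';python3 go.py 525 -386.2 36 16.6
```

```text
time_s: 32.28
tcp_pos: [0.5271, -0.3878, 0.1037]
tool_rot: [179.7, -0.1, 16.6]
wrist_force: [-0.6, -0.6, 0.8]
width: 0.0659
gripper_force: 0.0
t 32.27 tcp [ 527.1 -387.8  103.7] rot [ 1.797e+02 -1.000e-01  1.660e+01] w 65.9 F [-0.6 -0.6  0.8] q [-47.  27.  84.  -0.  68.  27.]
shift [-1.7 -2.5 67.6] turn [ 0.3 -0.1  0. ]
```

```bash
python3 -m jog '[[[-1.7,-2.2,30],[0.2,0,0],66],[[-1.7,-2.2,55],[0.2,0,0],66],[[-1.7,-2.2,67],[0.2,0,0],66],[[-1.7,-2.2,67],[0.2,0,0],66],[[-1.7,-2.2,67],[0.2,0,0],66],[[-1.7,-2.2,67],[0.2,0,0],28],[[-1.7,-2.2,67],[0.2,0,0],28],[[-1.7,-2.2,67],[0.2,0,0],28],[[-1.7,-2.2,67],[0.2,0,0],28],[[-1.7,-2.2,67],[0.2,0,0],28],[[-1.7,-2.2,67],[0.2,0,0],28]]';python3 go.py 525 -386.2 36 16.6;python3 -m jog '[[[0,0,-60],[0,0,0],28],[[0,0,-120],[0,0,0],28],[[0,0,-180],[0,0,0],28],[[0,0,-240],[0,0,0],28],[[0,0,-260],[0,0,0],28],[[0,0,-260],[0,0,0],28],[[0,0,-260],[0,0,0],28],[[0,0,-260],[0,0,0],28]]';python3 go.py 522 32.4 290 16.6
```

```text
time_s: 33.65
tcp_pos: [0.5234, -0.3855, 0.0333]
tool_rot: [-179.9, 0.0, 16.6]
wrist_force: [1.2, -3.6, 2.1]
width: 0.0353
gripper_force: 30.0
t 33.65 tcp [ 523.4 -385.5   33.3] rot [-179.9    0.    16.6] w 35.3 F [ 1.2 -3.6  2.1] q [-47.  32.  86.   0.  62.  26.]
shift [ 1.3  1.2 -2.7] turn [-0.1  0.   0. ]
time_s: 34.65
tcp_pos: [0.5226, -0.3844, 0.289]
tool_rot: [-179.5, 0.2, 16.6]
wrist_force: [1.3, -0.9, -4.3]
width: 0.0354
gripper_force: 30.0
t 34.65 tcp [ 522.6 -384.4  289. ] rot [-179.5    0.2   16.6] w 35.4 F [ 1.3 -0.9 -4.3] q [-47.  19.  74.   0.  88.  26.]
shift [ 118.5 -399.6    2. ] turn [-0.5  0.2  0. ]
```

```bash
python3 -m jog '[[[117.3,-399.6,0],[-0.5,0.2,0],28],[[117.3,-399.6,0],[-0.5,0.2,0],28],[[117.3,-399.6,0],[-0.5,0.2,0],28],[[117.3,-399.6,0],[-0.5,0.2,0],28],[[117.3,-399.6,0],[-0.5,0.2,0],28],[[117.3,-399.6,0],[-0.5,0.2,0],28],[[117.3,-399.6,0],[-0.5,0.2,0],28],[[117.3,-399.6,14],[-0.5,0.2,0],28],[[117.3,-399.6,30],[-0.5,0.2,0],28],[[117.3,-399.6,30],[-0.5,0.2,0],28],[[117.3,-399.6,30],[-0.5,0.2,0],28],[[117.3,-399.6,30],[-0.5,0.2,0],28]]';python3 go.py 521 32.1 249.3 16.6
python3 - <<'E'
from h import *
p,d=snap("side");w=cloud("side",d)
h=cv2.cvtColor(p,cv2.COLOR_RGB2HSV)
y=(h[...,0]>20)&(h[...,0]<35)&(h[...,1]>150)&(np.hypot(w[...,0]-.522,w[...,1]-.032)<.05)&(w[...,2]>.2)
D=w[y];print(rect(D) if len(D) else "",len(D),D.min(0) if len(D) else "")
H=sel(p,w,(.522,.0324),.035,.19,.23);print("knob",rect(H),H[:,2].max())
cv2.imwrite("pics/bob.png",cv2.resize(p[100:300,220:440,::-1],(660,600)))
E
```

```text
time_s: 36.15
tcp_pos: [0.522, 0.0305, 0.2644]
tool_rot: [179.7, -0.2, 16.5]
wrist_force: [0.5, 0.2, -4.5]
width: 0.0351
gripper_force: 30.0
t 36.15 tcp [522.   30.5 264.4] rot [179.7  -0.2  16.5] w 35.1 F [ 0.5  0.2 -4.5] q [-10.  -0.  98.  -0.  82.  64.]
shift [-0.6 -1.9 15.1] turn [ 0.3 -0.2 -0.1]
[ 5.013e+02  3.610e+01  7.090e+01  5.000e-01 -7.450e+01] 3 [0.49163578 0.00185318 0.35742097]
knob [521.7  30.8  32.4  30.8 -42.1] 0.21595577479908562
```

View pics/bob.png

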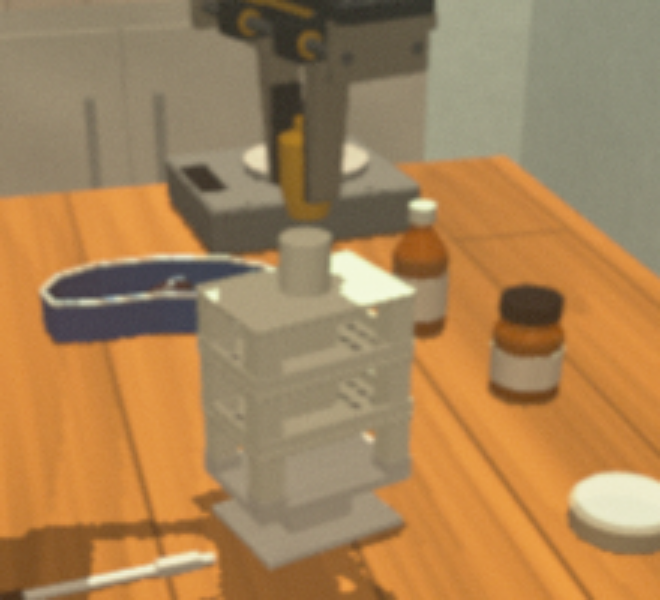

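The crop shows the tower fully seated (shoulders closed at the three levels). The bob is held upright just over the knob, with its foot at crop (307,212) and the knob top at (305,240). Lowering it now.

```bash
python3 -m jog '[[[-0.7,-1.8,6],[0.3,-0.2,-0.1],28],[[-0.7,-1.8,11],[0.3,-0.2,-0.1],28],[[-0.7,-1.8,13],[0.3,-0.2,-0.1],28],[[-0.7,-1.8,13],[0.3,-0.2,-0.1],28],[[-0.7,-1.8,13],[0.3,-0.2,-0.1],28],[[-0.7,-1.8,13],[0.3,-0.2,-0.1],28]]';python3 go.py 521 32.1 249.3 16.6
```

```text
time_s: 36.95
tcp_pos: [0.5206, 0.0327, 0.251]
tool_rot: [180.0, 0.0, 16.7]
wrist_force: [-0.6, -1.1, -3.7]
width: 0.035
gripper_force: 30.0
t 36.95 tcp [520.6  32.7 251. ] rot [180.    0.   16.7] w 35.0 F [-0.6 -1.1 -3.7] q [-10.   0.  99.  -0.  81.  64.]
shift [0.2 0.7 1.7] turn [0.  0.  0.1]
```

```bash
python3 -m jog '[[[0.2,0.4,1],[0,0,0],28],[[0.2,0.4,1.6],[0,0,0],28],[[0.2,0.4,2],[0,0,0],28],[[0.2,0.4,2],[0,0,0],28],[[0.2,0.4,2],[0,0,0],28]]';python3 go.py 521 32.1 249.3 16.6
```

```text
time_s: 37.58
tcp_pos: [0.521, 0.0323, 0.2493]
tool_rot: [180.0, 0.0, 16.7]
wrist_force: [-2.1, 0.4, 0.1]
width: 0.0351
gripper_force: 30.0
t 37.58 tcp [521.   32.3 249.3] rot [180.    0.   16.7] w 35.1 F [-2.1  0.4  0.1] q [-10.   0.  99.  -0.  81.  64.]
shift [-0.   0.2  0. ] turn [0.  0.  0.1]
```

Contact: the wrist no longer carries the bob's weight. Release and go up.

```bash
python3 -m jog '[[[0,0,0],[0,0,0],45],[[0,0,0],[0,0,0],56],[[0,0,0],[0,0,0],66],[[0,0,0],[0,0,0],66],[[0,0,0],[0,0,0],66],[[0,0,-30],[0,0,0],66],[[0,0,-70],[0,0,0],66],[[0,0,-110],[0,0,0],66],[[0,0,-110],[0,0,0],66]]'; python3 -m jog '[[[-100,150,0],[0,0,0],66],[[-100,150,0],[0,0,0],66],[[-100,150,0],[0,0,0],66],[[-100,150,0],[0,0,0],66],[[-100,150,0],[0,0,0],66],[[-100,150,0],[0,0,0],66]]';python3 - <<'E'
from h import *
c=(.522,.0324);P=[]
for n in("top","side"):
    p,d=snap(n);w=cloud(n,d);h=cv2.cvtColor(p,cv2.COLOR_RGB2HSV)
    B=w[(np.hypot(w[...,0]-c[0],w[...,1]-c[1])<.05)&(w[...,2]>.232)&(w[...,2]<.29)]
    D=sel(p,w,c,.09,.165,.192);print(n,"bob",rect(B),B[:,2].max().round(4),"cover",rect(D),np.median(D[:,2]).round(4))
    P.append(cv2.resize(p[:,:,::-1],(400,300)) if n=="top" else cv2.resize(p[100:325,200:500,::-1],(400,300)))
cv2.imwrite("pics/end.png",np.hstack(P))
E
```

```text
time_s: 38.7
tcp_pos: [0.5224, 0.0322, 0.3628]
tool_rot: [179.8, -0.3, 16.7]
wrist_force: [-0.1, -0.0, -0.9]
width: 0.0659
gripper_force: 0.0
time_s: 39.45
tcp_pos: [0.4685, -0.1387, 0.3586]
tool_rot: [-180.0, 0.1, 16.8]
wrist_force: [0.2, -0.2, 0.2]
width: 0.0662
gripper_force: 0.0
top bob [522.2  32.2  35.6  33.8   0.8] 0.2807 cover [522.1  32.6 120.6  83.5  16.6] 0.1802
side bob [522.5  26.9  34.9  26.5  -5. ] 0.277 cover [521.7  32.9 120.7  87.3  16.1] 0.1788
```

View pics/end.png

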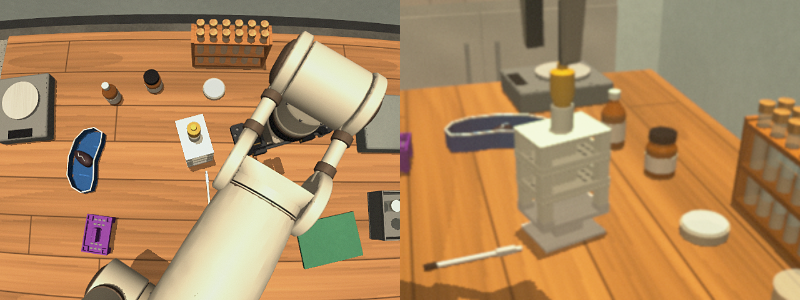

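The final picture shows the tower with the cover at left-panel (195,143) and the bob upright on its knob at (194,132). The shell is in the dish at (85,158) and the bystanders are where they were.

```bash
python3 -c "
from bench import arm
print(arm.hand_in())"
```

```text
the job is handed in; nothing more can be done
None
```

The job is handed in at about 39 s: shell in the kidney dish, both trays present and the cover seated on the stand, the bob upright on the knob, and the bystanders left alone (the judge returned no verdict).

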